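Draw a copper busbar from the slotted bin and close it in its carton

TASK

Draw the copper-coloured bar out through its slot in the black bin, lay it flat inside the open cardboard carton without dropping it in from above, then swing the carton's lid fully shut and let go. Leave the silver bar in its slot, and do not knock the tub, the blue jar or the screwdriver about.

Things in the scene. Friction and masses are not known exactly. Their poses are not given: they have to be found in the camera images.
- bin: Fixed black two-tier bin. Origin on the table under the middle of the outer face of its slotted wall; its -x points out of the slots, towards the middle of the table, y runs along the wall, z up. Wall 180 mm wide, 5 mm thick; bin 140 mm deep behind it, closed on all other sides and above. Its grey floor slopes down to the slots at 15 degrees; friction alone keeps the bars from sliding out.
- slot_left (a point): Centre of one window slot in the bin's wall (bin y = +38 mm, 117 mm above the table): 34 mm wide, 26 mm high (104 to 130 mm above the table), yellow wall beside it. A second, equal slot is at bin y = -38 mm.
- overhang (a point): Middle of the lower front edge of the bin's upper tier, 165 mm above the table. The tier (180 mm wide, 165 to 240 mm high) overhangs the slotted wall by 40 mm, so that a gripper pointing straight down cannot get at the bars' ends: it must lean outwards, away from the bin.
- copper_bar: Loose copper-coloured flat bar 190 x 24 x 10 mm, about 0.16 kg. Origin at its centre; x along its length, y its width, z its thickness. It starts in either slot on the sloping floor: its -x end sticks out about 70 mm, pointing outwards and 15 degrees downwards; its +x end is inside, higher. Its centre is about 22 mm inside the wall's outer face and 115 mm above the table.
- silver_bar: Loose silver (aluminium) flat bar of the same size, lying the same way in the other slot, 76 mm beside the copper one. It is to stay there.
- carton: Fixed cardboard carton, 125 mm (its x) by 235 mm (its y) outside, 42 mm high, walls and floor 5 mm thick, so 115 x 225 mm inside, open on top while the lid is up. Origin on the table under its centre. The lid is hinged along its +x rim (the rim farther from the robot).
- carton_lid (a joint): Angle of the carton's lid in rad: 0 = shut flat on the carton, 1.57 = upright, up to 2.1 = leaning back away from the carton. The lid is a stiff cardboard panel 125 x 235 x 4 mm; its hinge is stiff enough that it stays where it is left, and about 1 N at its free edge moves it.
- lid_hinge (a point): Middle of the lid's hinge line: on the carton's +x rim, 62.5 mm from the carton's centre and 42 mm above the table. The hinge line runs along the carton's y.
- lid_edge (a point): Middle of the lid's free edge, 125 mm from the hinge.
- tub: Loose empty black tub 80 x 120 x 55 mm standing on the table; bystander, origin at the centre of its underside.
- jar: Loose blue jar with a white cap, 60 mm in diameter and 90 mm tall, standing on the table; bystander, origin at the centre of its underside.
- driver: Loose screwdriver with an orange handle, 190 mm long, lying on the table; bystander, origin near its middle.
Mind the look-alikes: they are no part of the job. Leave any green look-alike of the copper_bar alone.

How it is judged:
By the outcome, as a careful person would: the job done as asked, in the order asked, and still so for the second after the job is handed in, with the robot touching nothing.
It also fails if it takes over 64 s, if anything falls off the work surface, if the arm or the gripper's body presses on something with over 40 N, if the wrist force passes 120 N, or if a joint passes its speed limit or range.

ROBOT

A 6-joint arm with a two-finger parallel gripper is mounted at the origin on the work surface. World frame = base frame: x ahead of the robot, y to its left, z up, the work surface at z = 0. Lengths are in mm, angles in degrees, forces in N, time in s.
With the tool pointing down it reaches from about 275 to 775 mm from the base axis. Payload 14.6 kg.
Tool frame: the origin (TCP) lies midway between the tips of the shut fingers; the grasp point (between the pads) lies 19 mm behind it (ctrl.tcp_to_grasp is the distance from the TCP to the grasp point, in mm); z points along the fingers, y is the line along which they close (so a half turn about z gives the same grasp; the last joint's range is limited). The gripper opens to 85 mm and grips with 20 to 120 N. Pads are 22 mm wide; open, the fingers measure 114 mm over their backs; the gripper's body (76 mm by 85 mm) begins 54 mm behind the grasp point. The pads swing forward as they close: fully open they stand 13 mm farther back than shut.
Start: joints at [-85.044, 15.075, -2.767, 72.158, 0, 81.102], TCP at [125.705, -509.732, 231.278] pointing down, gripper open.
Joint ranges: [-151.79, 151.79], [-50.71, 97.33], [-67.44, 78.34], [-121.81, 120.89], [-77.56, 73.72], [-180, 180]. Speed limits (degrees/s): [108.29, 108.29, 147.25, 159.86, 180, 180].

INTERFACE

Orientations are given as a 3x3 rotation matrix whose columns are the frame's x, y, z axes.
In Python, from workcell import ctrl, optics, sign_off, finder gives the robot as it stands. The module is installed in compiled form; this text tells all that it offers.
- The arm moves only by the shell command python3 -m handwheel 'ROWS' [FORCE]. ROWS is JSON, a list of rows, each a list of 3 entries, a list of its own where there are three numbers: the shift along the world's x, y, z in m, then the turn, a rotation vector about the world's x, y, z in rad, then the closure, from 0 (fully open) to 1 (shut). A call has 1 to 5 rows; each row shifts and turns the commanded pose from where the row before left it; what a row does not reach is not made up. A row lasts 1/10 s, in which the tool goes at most 50 mm and 8.59 degrees, less where a joint would pass 70% of its speed; a pose out of reach is approached as far as the arm can. A call is refused whole if a number of a shift passes 0.05 or a number of a turn 0.15, either way. A call with a gripper value outside its range is refused whole. The fingers move at their own pace and stop on an object; FORCE is the grip in N (left out, the last holds). Time passes only in rows, so rows that do not move let the fingers close. It gives the time, the measured TCP pose, the force, the opening and the grip force at its end, in the units of the state.
- ctrl.observe(): the state, without advancing time (a new reading comes with each control period).
- optics.read_camera(name): name is "scene" or "top" or "wrist"; returns a dict with "img" (480x640x3 uint8, red, green, blue), "z_map" (480x640 float32, mm along the optical axis (not along the pixel's ray), 0 where there is no reading), "fx", "fy", "cx", "cy" (pixels), "camera_from_world" (4x4, takes a point from world to camera coordinates). Camera axes: x right, y up, looking along -z (the intrinsics and any distortion apply to the point x, -y, -z); pixel columns grow to the right and rows downward; lengths in mm; the calibration is good to about 2 mm. A picture is of the moment at which its call begins.
- sign_off(): hands the job in; it is judged then, once.
Trained networks look in the newest picture that a camera, given by its name, has taken for a name from the list of things; names that differ only in an ending like _2 or _b are one class to them, and where a whole thing is asked for, a point or a joint stands for the part that bears it (a point fixed in the world has none). Each returns a list of dicts, best first, with "score" (0 to 1); they miss things now and then, are a little off and sometimes report something else, mostly with a low value. They report only what shows in the picture. A call takes as long as a camera call. They do not tell look-alikes from the thing itself.
- finder.recognise(camera, thing): "extent" ([centre column, centre row, width, height] in pixels, round what is visible of it).
- finder.tip_of(camera, thing): "uv" ([column, row] in pixels: a listed point, or the origin of a listed thing).
The state is a dict: "time": time; "joints": joint angles; "qvel": joint speeds; "tau": joint torques, N m; "eef_pos": TCP position; "tcp_rot": TCP orientation; "wrist_force": force on the tool from outside, world axes, zero at the start; "wrist_torque": the same for the moment, N m; "opening": finger opening in mm; "finger_force": force on a finger pad.
Only numpy, scipy, OpenCV 4.12 (cv2) and the standard library are available. Lean on these libraries where they do the work, as an engineer would, in place of code of your own. Each camera call takes 0.05 s, during which the arm holds its last target. There are 200 camera calls.

## Working session

There is one attempt and no reset: what is moved stays moved. The work goes in short steps, Python scripts to look and compute and a shell command to move; the robot and the scene stay as the last step left them, time stands still between calls to the robot, and variables do not carry over. Pictures are saved under pics/ and viewed, at most 10 in all, crops included, and the job is handed in when it is done.

```bash
mkdir -p pics; cat > h.py <<'E'
import numpy as np, cv2
from workcell import ctrl, optics, sign_off, finder
def cam(n):
    c=optics.read_camera(n); return c
def w(c,u,v,z=None):
    """pixel -> world using depth map (or given world height z)"""
    T=np.linalg.inv(np.array(c["camera_from_world"]))
    r=np.array([(u-c["cx"])/c["fx"],-(v-c["cy"])/c["fy"],-1.0])
    if z is None:
        d=c["z_map"][int(round(v)),int(round(u))]
    else:
        R=T[:3,:3]@r; d=(z-T[2,3])/R[2]
    return T[:3,:3]@(r*d)+T[:3,3]
def cloud(c):
    T=np.linalg.inv(np.array(c["camera_from_world"]))
    v,u=np.mgrid[:480,:640]; d=c["z_map"]
    p=np.stack([(u-c["cx"])/c["fx"]*d,-(v-c["cy"])/c["fy"]*d,-d],-1)
    return p@T[:3,:3].T+T[:3,3]
E
python3 - <<'E'
from h import *
ims=[]
for n in["scene","top"]:
    c=cam(n);cv2.imwrite(f"pics/{n}0.png",c["img"][:,:,::-1]); np.savez(f"{n}0.npz",**{k:c[k] for k in c if k!='name'})
    print(n,[k for k in c],c["fx"])
    for t in["bin","copper_bar","silver_bar","carton","carton_lid","tub","jar","driver"]:
        print(t,[(np.round(r["extent"]),round(r["score"],2)) for r in finder.recognise(n,t)[:3]])
    for t in["slot_left","overhang","copper_bar","carton","lid_hinge","lid_edge"]:
        print("tip",t,[(np.round(r["uv"]),round(r["score"],2),np.round(w(c,*r["uv"]))) for r in finder.tip_of(n,t)[:2]])
print(ctrl.observe())
E
```

```text
scene ['img', 'z_map', 'fx', 'fy', 'cx', 'cy', 'camera_from_world'] 439.5793257406763
bin [(array([271., 193., 118., 143.]), 0.82)]
copper_bar [(array([316., 206.,  35.,  19.]), 0.6), (array([166., 289.,  37.,  57.]), 0.6), (array([334., 196.,  38.,  29.]), 0.57)]
silver_bar []
carton [(array([493., 333., 148., 139.]), 0.66)]
carton_lid [(array([489., 326., 137., 127.]), 0.81)]
tub [(array([258., 345.,  81.,  79.]), 0.77)]
jar [(array([410., 436.,  47.,  70.]), 0.72), (array([299., 221.,  35.,  23.]), 0.54), (array([394., 257.,  58.,  39.]), 0.41)]
driver [(array([384., 266.,  40.,  29.]), 0.65)]
tip slot_left [(array([284., 216.]), 0.83, array([ 533., -212.,  113.]))]
tip overhang [(array([310., 190.]), 0.7, array([ 480., -183.,  167.]))]
tip copper_bar [(array([296., 197.]), 0.76, array([ 534., -174.,  178.])), (array([330., 194.]), 0.73, array([ 273., -292.,   12.]))]
tip carton [(array([489., 342.]), 0.86, array([534., 263.,  81.]))]
tip lid_hinge [(array([471., 346.]), 0.69, array([521., 235.,  35.]))]
tip lid_edge [(array([481., 300.]), 0.82, array([540., 230., 164.]))]
top ['i
[... 1087 characters left out ...]
      2.35325055e-03,  8.11029137e+01]), 'qvel': array([ 0.03232257,  0.02531513,  0.03211932,  0.01765861,  0.00073242,
       -0.04870897]), 'tau': array([-1.29781602e-03, -6.37426043e+01,  3.84769464e+01,  8.73718509e-04,
       -7.44824251e-05,  2.44913969e-05]), 'eef_pos': array([ 125.72845597, -509.7121816 ,  231.26329195]), 'tcp_rot': array([[ 9.70907183e-01,  2.39456135e-01,  3.64484821e-05],
       [ 2.39456133e-01, -9.70907183e-01,  5.50815301e-05],
       [ 4.85777034e-05, -4.47512406e-05, -9.99999998e-01]]), 'wrist_force': array([0.18013918, 0.27039418, 0.03863026]), 'wrist_torque': array([ 0.05061604, -0.01515448, -0.00751351]), 'finger_force': 0.0, 'opening': 85.24912470787396}
```

View images.

```bash
python3 - <<'E'
import cv2,numpy as np
a=cv2.imread("pics/scene0.png");b=cv2.imread("pics/top0.png")
o=np.zeros((600,800,3),np.uint8)
o[:300,:400]=cv2.resize(a,(400,300));o[:300,400:]=cv2.resize(b,(400,300))
o[300:,:400]=cv2.resize(a[150:285,220:400],(400,300));o[300:,400:]=cv2.resize(b[110:350,300:620],(400,300))
cv2.imwrite("pics/m0.png",o)
E
```

```text
(no output)
```

View pics/m0.png

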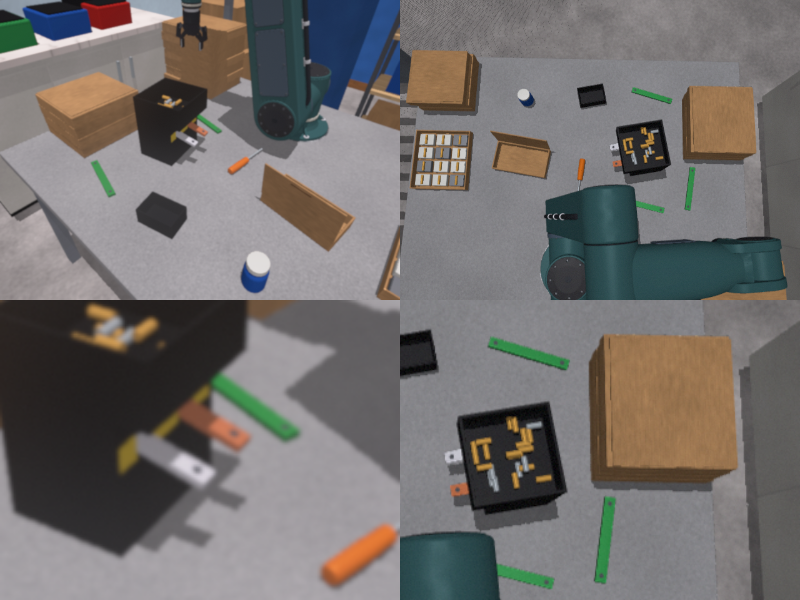

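View pics/top0.png

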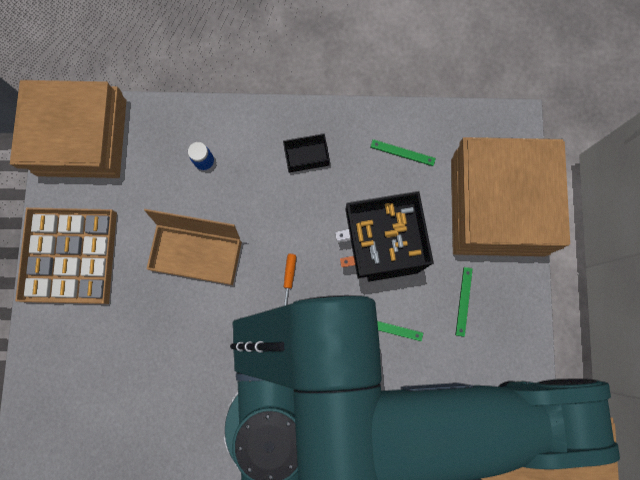

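Picture: the copper bar's end is at top (348,262) / scene (~321,210), in the slot nearer the robot. The silver end is at top (343,236). The three green bars at top (403,152), (464,302) and (400,330) are the look-alikes lying on the table. The carton is at top (192,250), with its lid up on the far side. Only the copper one is in the slot and copper-coloured.

```bash
python3 - <<'E'
from h import *
C={n:dict(np.load(f"{n}0.npz")) for n in["top","scene"]}
for n,c in C.items():
    P=cloud(c); ok=c["z_map"]>0; h=cv2.cvtColor(c["img"],cv2.COLOR_RGB2HSV).astype(int)
    def box(m,name):
        q=P[m&ok]
        if len(q)<8: print(n,name,len(q));return
        r=cv2.minAreaRect(q[:,:2].astype(np.float32)); print(n,name,len(q),"box",np.round(r[0]),np.round(r[1]),round(r[2],1),"z",np.round(np.percentile(q[:,2],[2,50,98])), "corners",np.round(cv2.boxPoints(r)).tolist())
    X,Y,Z=P[...,0],P[...,1],P[...,2]
    inb=(X>400)&(X<720)&(Y>-460)&(Y<-100)
    box(inb&(Z>225)&(Z<255),"binrim")
    slot=inb&(Z>85)&(Z<135)&(Y>-260)
    cop=slot&(h[...,0]<14)&(h[...,1]>120)&(h[...,2]>80)
    sil=slot&(h[...,1]<60)&(h[...,2]>110)
    for m,nm in((cop,"copper"),(sil,"silver")):
        box(m,nm); q=P[m&ok]
        if len(q)>8:
            mu=np.median(q,0);print("  med",np.round(mu)); 
            u,s,v=np.linalg.svd(q-q.mean(0)); print("  dir",np.round(v[0],3))
    inc=(X>330)&(X<680)&(Y>80)&(Y<420)
    box(inc&(Z>38)&(Z<47)&(h[...,1]>60),"cartonrim")
    box(inc&(Z>70)&(Z<200),"lid")
    box(inc&(Z>160)&(Z<200),"lidtop")
    box(inc&(Z>2.5)&(Z<9)&(h[...,1]>60),"cartonfloor")
E
```

```text
top binrim 954 box [ 497. -271.] [181. 182.] 10.7 z [226. 241. 248.] corners [[391.0, -199.0], [425.0, -378.0], [603.0, -344.0], [569.0, -165.0]]
top copper 103 box [ 442. -176.] [22. 35.] 10.6 z [ 94. 103. 111.] corners [[428.0, -161.0], [434.0, -196.0], [456.0, -192.0], [450.0, -157.0]]
  med [ 442. -179.  103.]
  dir [-0.163  0.944 -0.288]
top silver 123 box [ 490. -167.] [73. 36.] 9.4 z [ 93. 103. 111.] corners [[451.0, -155.0], [457.0, -190.0], [529.0, -179.0], [523.0, -143.0]]
  med [ 513. -164.  103.]
  dir [-0.623  0.745 -0.239]
top cartonrim 456 box [462. 244.] [237. 130.] 81.5 z [38. 43. 47.] corners [[381.0, 136.0], [509.0, 117.0], [544.0, 351.0], [416.0, 371.0]]
top lid 1022 box [533. 234.] [236.  17.] 81.2 z [ 73. 129. 172.] corners [[507.0, 118.0], [523.0, 116.0], [560.0, 349.0], [543.0, 352.0]]
top lidtop 218 box [538. 233.] [234.   6.] 81.2 z [161. 167. 174.] corners [[517.0, 118.0], [524.0, 117.0], [559.0, 348.0], [553.0, 349.0]]
top cartonfloor 1813 box [459. 244.] [235. 122.] 81.3 z [3. 6. 9.] corners [[381.0, 137.0], [501.0, 119.0], [537.0, 351.0], [416.0, 369.0]]
[... 418 characters left out ...]
8.] corners [[425.0, -163.0], [441.0, -243.0], [542.0, -222.0], [526.0, -142.0]]
  med [ 520. -179.  105.]
  dir [ 0.354 -0.895  0.269]
scene cartonrim 814 box [462. 244.] [236. 132.] 81.4 z [38. 42. 47.] corners [[379.0, 137.0], [510.0, 117.0], [545.0, 350.0], [415.0, 370.0]]
scene lid 5677 box [534. 232.] [236.  17.] 81.7 z [ 72. 124. 167.] corners [[509.0, 117.0], [525.0, 114.0], [559.0, 348.0], [543.0, 350.0]]
scene lidtop 716 box [538. 232.] [234.   7.] 80.9 z [160. 165. 168.] corners [[516.0, 117.0], [523.0, 116.0], [560.0, 347.0], [553.0, 348.0]]
scene cartonfloor 380 box [513. 259.] [115. 253.] 20.8 z [3. 6. 9.] corners [[414.0, 356.0], [504.0, 120.0], [611.0, 161.0], [522.0, 397.0]]
```

The enlarged crop at lower left in that picture confirms it: the copper-coloured end sits in the slot nearer the robot, beside the silver one, and the green bars lie on the table. I'll move now.

```bash
python3 -m handwheel '[[[0,0,0.03],[0,0,0.1],0.3],[[0.01,0.012,0.03],[0,0,0.1],0.3],[[0.02,0.025,0.03],[0,0,0.1],0.3],[[0.022,0.028,0.01],[0,0,0.1],0.3],[[0.022,0.028,0],[0,0,0.1],0.3]]' 120
python3 -m handwheel '[[[0.022,0.028,0],[0,0,0.1],0.3],[[0.022,0.028,0],[0,0,0.1],0.3],[[0.022,0.028,0],[0,0,0.1],0.3],[[0.022,0.028,0],[0,0,0.1],0.3],[[0.022,0.028,0],[0,0,0.1],0.3]]'
python3 -m handwheel '[[[0.022,0.028,0],[0,0,0.1],0.3],[[0.022,0.028,0],[0,0,0.1],0.3],[[0.022,0.028,0],[0,0,0.1],0.3],[[0.022,0.028,0],[0,0,0.1],0.3],[[0.022,0.028,0],[0,0,0.117],0.3]]'
python3 -m handwheel '[[[0.01,0.012,0],[-0.103,-0.02,0],0.3],[[0,0,0],[-0.103,-0.02,0],0.3],[[0,0,0],[-0.103,-0.02,0],0.3],[[0,0,0],[-0.103,-0.02,0],0.3],[[0,0,0],[-0.103,-0.02,0],0.3]]'
python3 -c "
from workcell import ctrl
s=ctrl.observe();print(s['tcp_rot'].round(3),s['joints'].round(1))"
```

```text
time: 2.0
eef_pos: [200.4, -416.4, 332.8]
tcp_rot: [[0.735, 0.678, 0.001], [0.678, -0.735, -0.003], [-0.001, 0.002, -1.0]]
wrist_force: [0.2, -0.4, -0.2]
opening: 60.0
finger_force: 0.0
time: 2.5
eef_pos: [310.3, -275.5, 331.4]
tcp_rot: [[0.319, 0.948, 0.0], [0.948, -0.319, -0.0], [-0.0, 0.0, -1.0]]
wrist_force: [0.7, -0.3, -0.3]
opening: 59.5
finger_force: 0.0
time: 3.0
eef_pos: [420.4, -135.4, 331.4]
tcp_rot: [[-0.191, 0.982, 0.0], [0.982, 0.191, -0.0], [-0.0, 0.0, -1.0]]
wrist_force: [-0.1, -1.2, 0.8]
opening: 59.9
finger_force: 0.0
time: 3.5
eef_pos: [429.7, -124.6, 331.9]
tcp_rot: [[-0.16, 0.982, 0.098], [0.848, 0.188, -0.495], [-0.505, 0.004, -0.863]]
wrist_force: [0.0, -0.7, 1.0]
opening: 59.8
finger_force: 0.0
[[-0.16   0.982  0.098]
 [ 0.848  0.188 -0.495]
 [-0.505  0.004 -0.863]] [ -9.2  -0.6 -12.4  66.6 -28.2  67.1]
```

```bash
python3 -m handwheel '[[[0,0,-0.04],[0,0,0],0.3],[[0,0,-0.04],[0,0,0],0.3],[[0,0,-0.04],[0,0,0],0.3],[[0,0,-0.02],[0,0,0],0.3],[[0,0,0],[0,0,0],0.3]]'
python3 - <<'E'
from h import *
ims=[]
s=ctrl.observe();R=np.array(s["tcp_rot"]);p=np.array(s["eef_pos"])
for n in["wrist","scene"]:
    c=cam(n);ims.append(c["img"][:,:,::-1]);P=cloud(c);ok=c["z_map"]>0;h=cv2.cvtColor(c["img"],cv2.COLOR_RGB2HSV).astype(int)
    m=ok&(h[...,0]<14)&(h[...,1]>120)&(h[...,2]>60)&(P[...,2]>70)&(P[...,2]<125)&(P[...,0]>400)&(P[...,0]<500)&(P[...,1]>-250)&(P[...,1]<-140)
    q=P[m];print(n,len(q))
    if len(q)>10:
        r=cv2.minAreaRect(q[:,:2].astype(np.float32));print(np.round(cv2.boxPoints(r)).tolist(),np.round(r[1]),r[2])
        for lo in range(-230,-150,10):
            k=(q[:,1]>lo)&(q[:,1]<lo+10)
            if k.sum()>4: print(lo+5,"x",np.round(np.percentile(q[k,0],[2,50,98])),"z",np.round(np.percentile(q[k,2],[10,50,90])))
print(p,s["opening"])
cv2.imwrite("pics/w1.png",cv2.resize(np.hstack(ims),(800,300)))
E
```

```text
time: 4.0
eef_pos: [428.2, -124.4, 189.0]
tcp_rot: [[-0.163, 0.982, 0.092], [0.851, 0.187, -0.491], [-0.499, -0.002, -0.866]]
wrist_force: [-0.2, -0.3, -0.5]
opening: 60.0
finger_force: 0.0
wrist 2828
[[426.0, -160.0], [441.0, -249.0], [467.0, -244.0], [452.0, -155.0]] [27. 91.] 9.772863388061523
-225 x [437. 448. 463.] z [112. 114. 115.]
-215 x [435. 447. 459.] z [110. 111. 113.]
-205 x [434. 446. 457.] z [107. 108. 110.]
-195 x [432. 443. 455.] z [105. 106. 107.]
-185 x [430. 442. 454.] z [102. 103. 105.]
-175 x [428. 441. 452.] z [ 99. 101. 102.]
-165 x [427. 436. 450.] z [91. 97. 99.]
-155 x [431. 442. 449.] z [90. 95. 97.]
scene 241
[[433.0, -158.0], [436.0, -232.0], [467.0, -231.0], [465.0, -157.0]] [31. 74.] 1.9265005588531494
-225 x [441. 455. 463.] z [107. 114. 116.]
-215 x [440. 455. 461.] z [106. 111. 113.]
-205 x [440. 453. 459.] z [103. 108. 111.]
-195 x [439. 452. 458.] z [101. 106. 109.]
-185 x [437. 447. 456.] z [102. 104. 106.]
-175 x [438. 451. 455.] z [ 99. 102. 104.]
-165 x [434. 446. 452.] z [95. 97. 99.]
-155 x [441. 445. 450.] z [96. 97. 98.]
[ 428.19338084 -124.4091115   189.02800616] 59.99130260539618
```

View pics/w1.png

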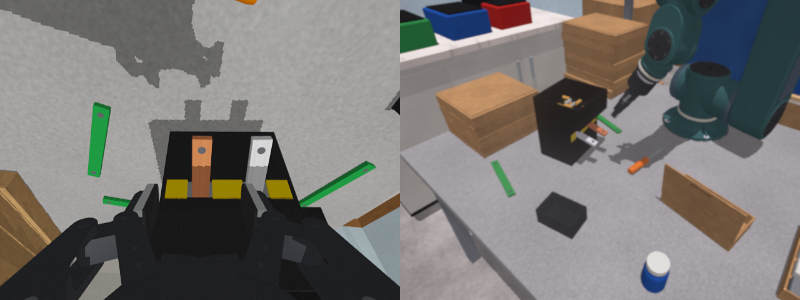

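The wrist view shows the copper bar centred between the fingers (~col 202 of the left half), with the silver bar to the right at 260, clear of the right finger. I'll go in along the tool axis.

```bash
python3 -m handwheel '[[[0.004,-0.0055,-0.015],[0,0,0],0.4],[[0.0023,-0.0123,-0.0217],[0,0,0],0.4],[[0.0023,-0.0123,-0.0217],[0,0,0],0.4],[[0.0023,-0.0123,-0.0217],[0,0,0],0.4],[[0,0,0],[0,0,0],0.4]]'
python3 -m handwheel '[[[0.0012,-0.0062,-0.0108],[0,0,0],0.4],[[0.0012,-0.0062,-0.0108],[0,0,0],0.4],[[0,0,0],[0,0,0],0.4]]'
python3 - <<'E'
from h import *
c=cam("wrist");d=cam("scene");cv2.imwrite("pics/w2.png",np.hstack([cv2.resize(c["img"][:,:,::-1],(400,300)),cv2.resize(d["img"][140:290,210:410,::-1],(400,300))]))
print(ctrl.observe()["eef_pos"])
E
```

```text
time: 4.6
eef_pos: [440.6, -168.0, 110.7]
tcp_rot: [[-0.16, 0.983, 0.094], [0.851, 0.186, -0.492], [-0.501, 0.001, -0.866]]
wrist_force: [-0.1, 0.4, -0.5]
opening: 51.9
finger_force: 0.0
time: 4.9
eef_pos: [443.6, -179.8, 90.5]
tcp_rot: [[-0.16, 0.982, 0.096], [0.85, 0.187, -0.492], [-0.501, 0.003, -0.865]]
wrist_force: [-0.2, -0.6, 1.2]
opening: 51.2
finger_force: 0.0
[ 443.65077291 -179.43508035   90.98730322]
```

View pics/w2.png

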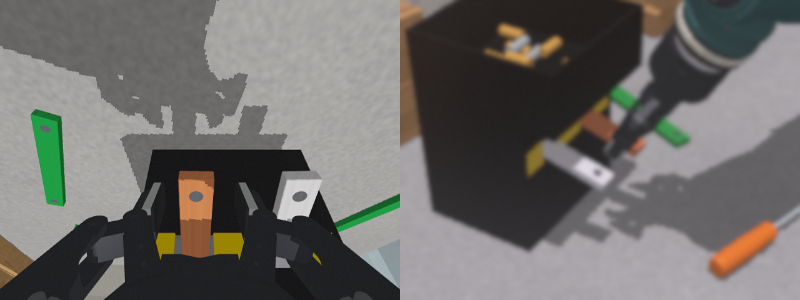

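Bar end (196,195) is centred between the fingertips, and the body is clear of the overhang. I'll close on it.

```bash
python3 -m handwheel '[[[-0.0015,0,-0.003],[0,0,0],0.4],[[0,0,0],[0,0,0],1],[[0,0,0],[0,0,0],1],[[0,0,0],[0,0,0],1],[[0,0,0],[0,0,0],1]]' 120
python3 -m handwheel '[[[0,0,0],[0,0,0],1],[[0,0,0],[0,0,0],1]]'
```

```text
time: 5.5
eef_pos: [441.6, -179.4, 86.7]
tcp_rot: [[-0.161, 0.982, 0.096], [0.85, 0.188, -0.492], [-0.501, 0.002, -0.866]]
wrist_force: [-1.3, 3.3, 3.2]
opening: 20.6
finger_force: 117.2
time: 5.7
eef_pos: [441.6, -179.4, 86.6]
tcp_rot: [[-0.161, 0.982, 0.096], [0.85, 0.188, -0.491], [-0.501, 0.002, -0.866]]
wrist_force: [-0.6, 5.0, 3.2]
opening: 20.7
finger_force: 117.3
```

```bash
python3 -m handwheel '[[[-0.0018,0.0095,-0.0022],[0,0,0],1],[[-0.0027,0.0142,-0.0037],[0,0,0],1],[[-0.0036,0.019,-0.0052],[0,0,0],1],[[-0.0036,0.019,-0.0052],[0,0,0],1],[[0,0,0],[0,0,0],1]]'
python3 - <<'E'
from h import *
c=cam("wrist");d=cam("scene");cv2.imwrite("pics/w3.png",np.hstack([cv2.resize(c["img"][:,:,::-1],(400,300)),cv2.resize(d["img"][140:290,210:410,::-1],(400,300))]))
E
```

```text
time: 6.2
eef_pos: [428.7, -115.9, 69.3]
tcp_rot: [[-0.164, 0.982, 0.094], [0.85, 0.189, -0.491], [-0.5, -0.0, -0.866]]
wrist_force: [-0.8, 1.3, 0.3]
opening: 21.1
finger_force: 117.5
```

View pics/w3.png

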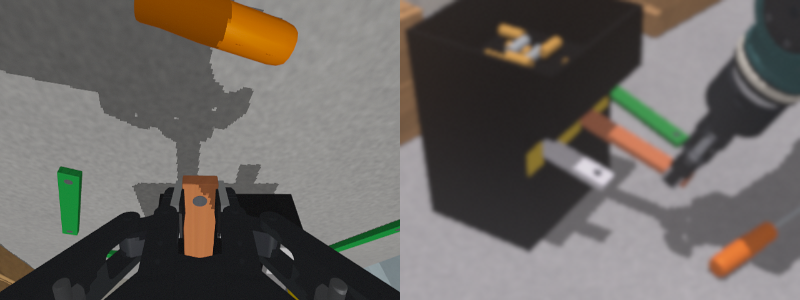

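```bash
python3 -m handwheel '[[[-0.0036,0.019,-0.0052],[0,0,0],1],[[-0.0036,0.019,-0.0052],[0,0,0],1],[[-0.0036,0.019,-0.0052],[0,0,0],1],[[-0.0018,0.0095,-0.001],[0,0,0],1],[[-0.0036,0.019,0.003],[0,0,0],1]]'
python3 -m handwheel '[[[-0.0036,0.02,0.01],[0,0,0],1],[[-0.0036,0.02,0.01],[0,0,0],1],[[-0.0036,0.02,0.02],[0,0,0],1],[[0,0.02,0.03],[0,0,0],1],[[0,0.02,0.03],[0,0,0],1]]'
python3 -m handwheel '[[[0,0.02,0.03],[0,0,0],1],[[0,0.03,0.03],[0,0,0],1],[[0,0.03,0.03],[0,0,0],1],[[0,0.03,0.0],[0,0,0],1],[[0,0,0],[0,0,0],1]]'
python3 - <<'E'
from h import *
c=cam("wrist");d=cam("scene");cv2.imwrite("pics/w4.png",np.hstack([cv2.resize(c["img"][:,:,::-1],(400,300)),cv2.resize(d["img"][:,:,::-1],(400,300))]))
P=cloud(d);h=cv2.cvtColor(d["img"],cv2.COLOR_RGB2HSV).astype(int)
s=ctrl.observe();p=np.array(s["eef_pos"])
m=(d["z_map"]>0)&(h[...,0]<13)&(h[...,1]>110)&(P[...,2]>100)&(np.linalg.norm(P-p,axis=-1)<230)&(P[...,1]<p[1]+40)
q=P[m];print(len(q),q.min(0),q.max(0));u,e,v=np.linalg.svd(q-q.mean(0),full_matrices=False);print(v[0],s["tcp_rot"])
E
```

```text
time: 6.8
eef_pos: [413.6, -32.6, 56.5]
tcp_rot: [[-0.161, 0.982, 0.095], [0.85, 0.186, -0.492], [-0.501, 0.002, -0.865]]
wrist_force: [0.0, -0.1, -1.5]
opening: 21.0
finger_force: 117.5
time: 7.3
eef_pos: [402.7, 68.0, 158.0]
tcp_rot: [[-0.161, 0.982, 0.095], [0.85, 0.187, -0.492], [-0.501, 0.002, -0.866]]
wrist_force: [0.0, 1.0, -2.0]
opening: 20.8
finger_force: 117.6
time: 7.8
eef_pos: [403.8, 180.1, 247.0]
tcp_rot: [[-0.162, 0.982, 0.097], [0.851, 0.189, -0.49], [-0.5, 0.003, -0.866]]
wrist_force: [-0.2, -1.5, -2.3]
opening: 20.9
finger_force: 117.7
1070 [394.16098569  20.25704713 254.7177349 ] [445.06196522 176.10239143 304.59275877]
[-0.17463874  0.95151266 -0.25322906] [[-0.16198945  0.98215265  0.09558032]
 [ 0.85019291  0.1880787  -0.49173003]
 [-0.50093057  0.00160663 -0.86548598]]
```

View pics/w4.png

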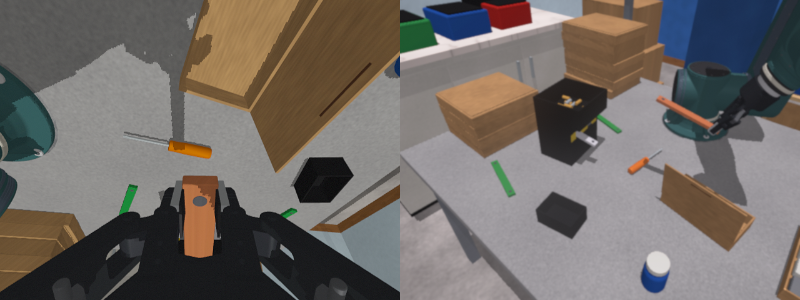

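Bar is held squarely and clear (wrist 200,210). The driver (190,150) and silver bar are undisturbed. Next I'll turn it flat and line it up over the carton.

```bash
python3 -m handwheel '[[[0.01,0.0236,0],[0.0917,0.0175,0],1],[[0.01,0.0236,0],[0.0917,0.0175,0],1],[[0.01,0.0236,0],[0.0917,0.0175,0],1],[[0.01,0.0236,0],[0,0,-0.11],1],[[0.01,0.0236,0],[0,0,-0.11],1]]'
python3 -m handwheel '[[[0.01,0.0236,0],[0,0,-0.11],1],[[0,0,-0.04],[0,0,0],1],[[0,0,-0.04],[0,0,0],1],[[0,0,-0.04],[0,0,0],1],[[0,0,0],[0,0,0],1]]'
python3 - <<'E'
from h import *
s=ctrl.observe();p=np.array(s["eef_pos"]);print(p,s["tcp_rot"],s["joints"])
ims=[]
for n in["scene","top"]:
    d=cam(n);P=cloud(d);h=cv2.cvtColor(d["img"],cv2.COLOR_RGB2HSV).astype(int);ims.append(d["img"][:,:,::-1])
    m=(d["z_map"]>0)&(h[...,0]<11)&(h[...,1]>120)&(P[...,2]>p[2]-20)&(np.linalg.norm(P-p,axis=-1)<230)
    q=P[m];print(n,len(q))
    if len(q)>20: 
        u,e,v=np.linalg.svd(q-q.mean(0),full_matrices=False);print(v[0],np.percentile(q,[1,99],axis=0).round())
        for lo in range(120,340,40):
            k=(q[:,1]>lo)&(q[:,1]<lo+20)
            if k.sum()>4: print(lo+10,np.percentile(q[k,0],[5,95]).round(),np.percentile(q[k,2],[10,90]).round())
cv2.imwrite("pics/w5.png",np.hstack([cv2.resize(ims[0][200:440,300:620],(400,300)),cv2.resize(ims[1][170:320,100:300],(400,300))]))
E
```

```text
time: 8.4
eef_pos: [453.5, 294.6, 247.3]
tcp_rot: [[0.038, 0.999, -0.007], [0.97, -0.039, -0.242], [-0.242, 0.003, -0.97]]
wrist_force: [1.7, 0.2, -2.0]
opening: 20.8
finger_force: 117.8
time: 8.9
eef_pos: [461.0, 316.7, 122.8]
tcp_rot: [[0.137, 0.99, -0.039], [0.959, -0.143, -0.244], [-0.247, -0.004, -0.969]]
wrist_force: [-0.1, 0.4, -1.6]
opening: 20.6
finger_force: 118.0
[461.03484328 316.69936634 122.79028619] [[ 0.13743977  0.98974349 -0.03896316]
 [ 0.95927772 -0.14280319 -0.24370784]
 [-0.24677231 -0.00388134 -0.96906572]] [ 3.16377910e+01  2.86445667e+01 -5.28537889e-02  7.07360150e+01
 -1.07806886e+01  1.30712187e+02]
scene 1071
[0.16411782 0.98628714 0.01740768] [[432. 150. 127.]
 [472. 306. 138.]]
170 [432. 451.] [130. 135.]
210 [436. 458.] [130. 136.]
250 [443. 465.] [130. 137.]
290 [451. 471.] [130. 137.]
330 [473. 478.] [130. 137.]
top 597
[-0.16597783 -0.98571213 -0.02868736] [[428. 149. 131.]
 [473. 331. 148.]]
170 [429. 450.] [134. 143.]
210 [436. 455.] [135. 142.]
250 [442. 462.] [136. 145.]
290 [448. 470.] [137. 145.]
330 [460. 476.] [139. 145.]
```

View pics/w5.png

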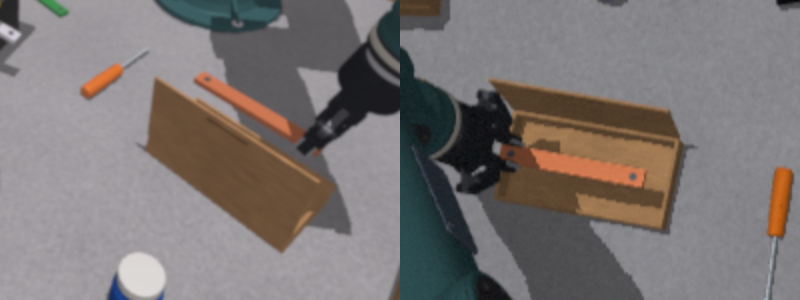

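```bash
python3 -m handwheel '[[[0,0.002,-0.03],[0,0,0],1],[[0,0,-0.03],[0,0,0],1],[[0,0,-0.025],[0,0,0],1],[[0,0,-0.015],[0,0,0],1],[[0,0,0],[0,0,0],1]]'
python3 -m handwheel '[[[0,0,-0.004],[0,0,0],1],[[0,0,-0.002],[0,0,0],1],[[0,0,0],[0,0,0],1]]'
python3 -m handwheel '[[[0,0,-0.002],[0,0,0],1],[[0,0,-0.001],[0,0,0],1],[[0,0,0],[0,0,0],1]]'
```

```text
time: 9.5
eef_pos: [463.4, 321.1, 27.4]
tcp_rot: [[0.138, 0.99, -0.032], [0.96, -0.142, -0.24], [-0.242, 0.002, -0.97]]
wrist_force: [0.4, 0.2, -1.7]
opening: 20.2
finger_force: 118.0
time: 9.8
eef_pos: [463.3, 321.5, 21.6]
tcp_rot: [[0.138, 0.99, -0.031], [0.961, -0.142, -0.239], [-0.241, 0.003, -0.97]]
wrist_force: [-0.2, 0.2, -0.7]
opening: 20.7
finger_force: 118.1
time: 10.1
eef_pos: [462.8, 321.3, 17.7]
tcp_rot: [[0.138, 0.99, -0.033], [0.96, -0.141, -0.24], [-0.242, 0.002, -0.97]]
wrist_force: [0.4, -0.1, -0.9]
opening: 20.7
finger_force: 118.1
```

```bash
python3 -m handwheel '[[[0,0,-0.002],[0,0,0],1],[[0,0,-0.001],[0,0,0],1],[[0,0,0],[0,0,0],1]]' | grep -E "eef|wrist"
python3 -m handwheel '[[[0,0,-0.002],[0,0,0],1],[[0,0,0],[0,0,0],1],[[0,0,0],[0,0,0],1]]'| grep -E "eef|wrist"
python3 -m handwheel '[[[0,0,-0.002],[0,0,0],1],[[0,0,0],[0,0,0],1],[[0,0,0],[0,0,0],1]]'| grep -E "eef|wrist"
```

```text
eef_pos: [462.7, 321.2, 14.5]
wrist_force: [0.2, 0.8, -2.7]
eef_pos: [462.8, 321.2, 12.6]
wrist_force: [-0.1, 0.2, -0.7]
eef_pos: [462.8, 321.2, 10.6]
wrist_force: [0.3, 0.2, -2.4]
```

```bash
python3 -m handwheel '[[[0,0,-0.002],[0,0,0],1],[[0,0,0],[0,0,0],1],[[0,0,0],[0,0,0],1]]' | grep -E "eef|wrist"
python3 -m handwheel '[[[0,0,-0.0015],[0,0,0],1],[[0,0,0],[0,0,0],1],[[0,0,0],[0,0,0],1]]'| grep -E "eef|wrist"
python3 -m handwheel '[[[0,0,-0.0015],[0,0,0],1],[[0,0,0],[0,0,0],1],[[0,0,0],[0,0,0],1]]'| grep -E "eef|wrist"
python3 - <<'E'
from h import *
d=cam("top");P=cloud(d);h=cv2.cvtColor(d["img"],cv2.COLOR_RGB2HSV).astype(int)
m=(d["z_map"]>0)&(h[...,0]<11)&(h[...,1]>120)&(P[...,2]<60)&(P[...,0]>400)&(P[...,0]<510)&(P[...,1]>130)&(P[...,1]<340)
q=P[m];print(len(q))
for lo in range(130,340,25):
    k=(q[:,1]>lo)&(q[:,1]<lo+25)
    if k.sum()>4: print(lo+12,np.percentile(q[k,0],[5,95]).round(),np.percentile(q[k,2],[10,50,90]).round(1))
k=(d["z_map"]>0)&(abs(P[...,0]-420)<6)&(abs(P[...,1]-240)<60);print("floor",np.median(P[k][:,2]))
E
```

```text
eef_pos: [462.8, 321.2, 8.6]
wrist_force: [1.1, 0.2, -1.9]
eef_pos: [462.9, 321.3, 7.3]
wrist_force: [0.9, -1.0, 0.8]
eef_pos: [463.0, 321.3, 6.8]
wrist_force: [-3.3, -0.6, 18.1]
527
142 [428. 447.] [14.5 17.5 19.4]
167 [429. 450.] [13.8 18.3 24.3]
192 [434. 454.] [14.3 19.7 23.6]
217 [436. 458.] [15.  19.7 25.2]
242 [441. 461.] [13.7 19.9 25.2]
267 [445. 465.] [15.4 20.9 24.6]
292 [448. 470.] [16.6 21.4 26.8]
317 [454. 475.] [17.  22.8 28.8]
342 [461. 476.] [20.1 23.4 27.7]
floor 10.292888926233786
```

```bash
python3 -m handwheel '[[[0,0,-0],[0,0,0],0.7],[[0,0,0],[0,0,0],0.55],[[0,0,0],[0,0,0],0.5],[[0,0,0],[0,0,0],0.5],[[0,0,0],[0,0,0],0.5]]'
python3 -m handwheel '[[[0,0.004,0.012],[0,0,0],0.5],[[0,0.006,0.025],[0,0,0],0.5],[[0,0.01,0.04],[0,0,0],0.5],[[0,0.01,0.04],[0,0,0],0.5],[[0,0.01,0.04],[0,0,0],0.5]]'
python3 - <<'E'
from h import *
ims=[]
for n in["wrist","scene","top"]:
    d=cam(n);ims.append(d["img"][:,:,::-1])
P=cloud(d);h=cv2.cvtColor(d["img"],cv2.COLOR_RGB2HSV).astype(int)
m=(d["z_map"]>0)&(h[...,0]<11)&(h[...,1]>120)&(P[...,2]<60)&(P[...,0]>400)&(P[...,0]<510)&(P[...,1]>130)&(P[...,1]<350)
q=P[m];print(len(q))
for lo in range(130,340,50):
    k=(q[:,1]>lo)&(q[:,1]<lo+25)
    if k.sum()>4: print(lo+12,np.percentile(q[k,0],[5,95]).round(),np.percentile(q[k,2],[10,50,90]).round(1))
cv2.imwrite("pics/w6.png",np.hstack([cv2.resize(ims[0],(400,300)),cv2.resize(ims[2][170:320,100:300],(400,300))]))
E
```

```text
time: 12.45
eef_pos: [462.7, 321.2, 5.6]
tcp_rot: [[0.138, 0.99, -0.033], [0.96, -0.142, -0.24], [-0.242, 0.002, -0.97]]
wrist_force: [-0.6, 0.4, 1.0]
opening: 42.5
finger_force: 0.0
time: 12.95
eef_pos: [462.5, 361.4, 164.3]
tcp_rot: [[0.138, 0.99, -0.033], [0.96, -0.142, -0.24], [-0.242, 0.002, -0.97]]
wrist_force: [1.2, 0.9, -0.9]
opening: 42.9
finger_force: 0.0
530
142 [431. 445.] [ 5.2 13.1 20.2]
192 [434. 454.] [11.9 17.  20.9]
242 [441. 463.] [12.5 17.5 21.9]
292 [448. 471.] [11.  17.5 22.2]
342 [456. 476.] [11.4 16.9 21.8]
```

View pics/w6.png

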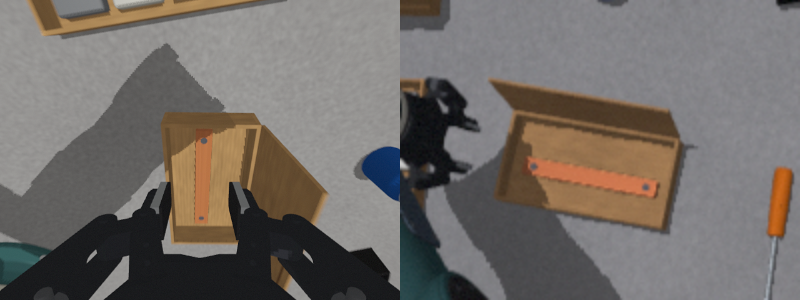

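The bar lies flat inside the carton (wrist 203,175; top 592,178) and the lid is still up. Next I'll shut the fingers and go over and behind the lid.

```bash
python3 -m handwheel '[[[0,0,0.04],[0.121,-0.0175,0],1],[[0,0,0.04],[0.121,-0.0175,0],1],[[0.01,-0.012,0.025],[0,0,0],1],[[0.025,-0.03,0],[0,0,0],1],[[0.025,-0.03,0],[0,0,0],1]]' 60
python3 -m handwheel '[[[0.025,-0.03,0],[0,0,0],1],[[0.025,-0.03,0],[0,0,0],1],[[0.005,-0.005,0],[0,0,0],1],[[0,0,0],[0,0,0],1]]'
python3 - <<'E'
from h import *
s=ctrl.observe();d=cam("scene");P=cloud(d);X,Y,Z=P[...,0],P[...,1],P[...,2]
for n in("top","scene"):
    c=dict(np.load(n+"0.npz"));Q=cloud(c);k=(c["z_map"]>0)&(abs(Q[...,1]-233)<25)&(Q[...,0]>505)&(Q[...,0]<570)&(Q[...,2]>46)
    q=Q[k]; print(n,"lid pts")
    for z in range(50,180,20):
        m=abs(q[:,2]-z)<8
        if m.sum()>3: print(z,np.percentile(q[m,0],[5,50,95]).round(1))
print(s["joints"].round(1))
E
```

```text
time: 13.6
eef_pos: [523.2, 288.3, 267.6]
tcp_rot: [[0.141, 0.99, 0.002], [0.99, -0.141, -0.0], [0.0, 0.002, -1.0]]
wrist_force: [0.3, 0.3, -0.5]
opening: 0.1
finger_force: 0.0
time: 14.0
eef_pos: [578.2, 223.1, 266.3]
tcp_rot: [[0.144, 0.99, 0.0], [0.99, -0.144, -0.001], [-0.001, 0.0, -1.0]]
wrist_force: [0.7, 0.5, -0.1]
opening: 0.1
finger_force: 0.0
top lid pts
50 [518.2 522.4 527.8]
70 [522.6 526.  529.3]
90 [525.2 528.8 532.2]
110 [527.2 530.4 533.3]
130 [528.8 531.8 535.8]
150 [530.9 535.  538.8]
170 [533.8 538.1 542.9]
scene lid pts
50 [522.5 526.5 530.1]
70 [524.7 528.6 532.4]
90 [527.2 531.  534.8]
110 [529.5 533.1 536.9]
130 [531.7 535.5 539. ]
150 [533.9 537.9 541.7]
170 [533.9 538.7 542.6]
[ 13.6  24.5  17.1  82.6  -0.  111.9]
```

```bash
python3 -m handwheel '[[[0,0,-0.04],[0,0,0],1],[[0,0,-0.04],[0,0,0],1],[[0,0,-0.03],[0,0,0],1],[[0,0,-0.01],[0,0,0],1],[[0,0,0],[0,0,0],1]]' | grep -E "eef|wrist"
python3 -m handwheel '[[[-0.0104,0.0016,-0.001],[0,0,0],1],[[-0.0104,0.0016,-0.001],[0,0,0],1],[[-0.0104,0.0016,-0.001],[0,0,0],1],[[-0.0104,0.0016,-0.001],[0,0,0],1],[[0,0,0],[0,0,0],1]]'| grep -E "eef|wrist"
python3 -m handwheel '[[[-0.0129,0.0019,-0.0017],[0,0,0],1],[[-0.0129,0.0019,-0.0017],[0,0,0],1],[[-0.0119,0.0018,-0.005],[0,0,0],1],[[-0.0119,0.0018,-0.005],[0,0,0],1],[[0,0,0],[0,0,0],1]]'| grep -E "eef|wrist"
python3 - <<'E'
from h import *
ims=[cam("scene")["img"][200:440,300:620,::-1],cam("top")["img"][170:320,100:300,::-1]]
cv2.imwrite("pics/w7.png",np.hstack([cv2.resize(i,(400,300)) for i in ims]))
E
```

```text
eef_pos: [576.6, 225.0, 147.0]
wrist_force: [1.2, 0.1, 0.9]
eef_pos: [534.8, 231.0, 144.2]
wrist_force: [-0.3, -0.9, 0.3]
eef_pos: [485.4, 238.1, 130.1]
wrist_force: [-0.0, 0.7, -0.4]
```

View pics/w7.png

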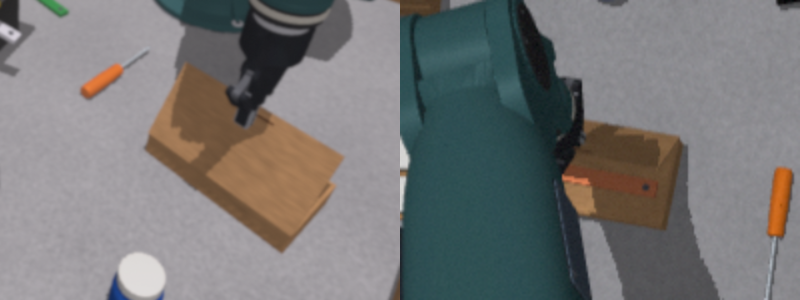

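The lid follows the fingertips (scene 245,120) and is past half way over, so I'll carry on along the arc.

```bash
python3 -m handwheel '[[[-0.0103,0.0015,-0.008],[0,0,0],1],[[-0.0103,0.0015,-0.008],[0,0,0],1],[[-0.0079,0.0012,-0.0104],[0,0,0],1],[[-0.0079,0.0012,-0.0104],[0,0,0],1],[[0,0,0],[0,0,0],1]]' | grep -E "eef|wrist"
python3 -m handwheel '[[[-0.005,0.0007,-0.012],[0,0,0],1],[[-0.005,0.0007,-0.012],[0,0,0],1],[[-0.0015,0.0002,-0.0085],[0,0,0],1],[[-0.0015,0.0002,-0.0085],[0,0,0],1],[[0,0,0],[0,0,0],1]]'| grep -E "eef|wrist"
python3 -m handwheel '[[[0,0,-0.002],[0,0,0],1],[[0,0,-0.002],[0,0,0],1],[[0,0,0],[0,0,0],1]]'| grep -E "eef|wrist"
```

```text
eef_pos: [449.7, 243.3, 92.8]
wrist_force: [-0.4, 0.3, 0.5]
eef_pos: [437.2, 245.1, 51.8]
wrist_force: [0.5, 0.1, 0.0]
eef_pos: [437.4, 245.3, 48.5]
wrist_force: [0.7, 0.1, -1.0]
```

```bash
python3 -m handwheel '[[[0,0,-0.0015],[0,0,0],1],[[0,0,-0.0005],[0,0,0],1],[[0,0,0],[0,0,0],1]]' | grep -E "eef|wrist"
python3 -m handwheel '[[[0,0,-0.0015],[0,0,0],1],[[0,0,0],[0,0,0],1],[[0,0,0],[0,0,0],1]]'| grep -E "eef|wrist"
```

```text
eef_pos: [437.3, 245.3, 46.5]
wrist_force: [0.3, 0.3, 0.5]
eef_pos: [437.3, 245.3, 45.7]
wrist_force: [-4.8, -1.7, 16.5]
```

```bash
python3 -m handwheel '[[[0,0,0.01],[0,0,0],1],[[0,0,0.03],[0,0,0],1],[[0,0,0.05],[0,0,0],1],[[-0.02,0,0.05],[0,0,0],1],[[-0.03,0,0.05],[0,0,0],1]]' | grep -E "eef|wrist"
python3 -m handwheel '[[[-0.02,-0.04,0.01],[0,0,0],1],[[0,-0.045,0.0],[0,0,0],1],[[0,-0.045,0],[0,0,0],1],[[0,-0.045,0],[0,0,0],1],[[0,0,0],[0,0,0],1]]' | grep -E "eef|time"
python3 - <<'E'
from h import *
ims=[]
for n in("scene","top"):
    d=cam(n);ims.append(d["img"][:,:,::-1]);P=cloud(d)
    ux=np.array([.989,-.148]);uy=np.array([.148,.989]);r=P[...,:2]-[460,244];a=r@ux;b=r@uy
    for A in(-55,-30,0,30,55):
        k=(d["z_map"]>0)&(abs(a-A)<8)&(abs(b)<105)&(P[...,2]<80)
        print(n,A,k.sum(),np.percentile(P[k][:,2],[10,50,90]).round(1) if k.sum() else "")
cv2.imwrite("pics/w8.png",np.hstack([cv2.resize(i,(400,300)) for i in ims]))
E
```

```text
eef_pos: [392.9, 245.1, 226.6]
wrist_force: [1.0, 0.7, -1.3]
time: 18.55
eef_pos: [372.9, 66.2, 234.7]
scene -55 669 [45.3 46.5 47.8]
scene -30 736 [45.2 46.6 47.9]
scene 0 774 [45.3 46.6 48. ]
scene 30 804 [45.4 46.8 48. ]
scene 55 2467 [ 6.5 34.5 47.3]
top -55 112 [ 6.2 47.7 53.5]
top -30 95 [45.  48.5 53. ]
top 0 88 [43.  47.6 52.9]
top 30 84 [44.  47.7 51.4]
top 55 81 [43.4 49.1 52.6]
```

View pics/w8.png

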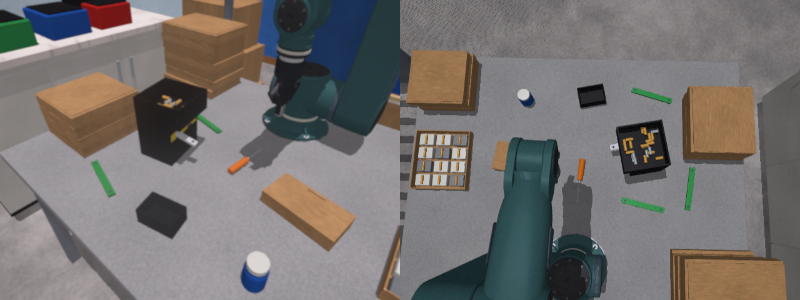

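The lid is shut flat: its top is at 46.5 mm right across (scene 307,210). The silver bar, tub, jar and driver are where they were, and the arm is clear. I'll hand it in.

```bash
python3 -c "
from workcell import sign_off
print(sign_off())"
```

```text
the job is handed in; nothing more can be done
None
```

The copper bar lies flat in the carton, set down from a few millimetres at one end, and the lid is shut flat. The silver bar is still in its slot, the tub, jar and screwdriver weren't touched, and the job was handed in at about 18.6 s.

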